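Hold the fan hub on the blower shaft's flat

ROBOT

A 6-joint arm with a two-finger parallel gripper is mounted at the origin on the work surface. World frame = base frame: x ahead of the robot, y to its left, z up, the work surface at z = 0. Lengths are in m, angles in rad, forces in N, time in s.
With the tool pointing down it reaches from about 0.35 to 0.975 m from the base axis. Payload 4.9 kg.
Tool frame: the origin (TCP) lies midway between the tips of the shut fingers; the grasp point (between the pads) lies 19 mm behind it; z points along the fingers, y is the line along which they close (so a half turn about z gives the same grasp; the last joint's range is limited). The gripper opens to 85 mm and grips with 20 to 120 N. Pads are 22 mm wide; open, the fingers measure 114 mm over their backs; the gripper's body (76 mm by 85 mm) begins 54 mm behind the grasp point. The pads swing forward as they close: fully open they stand 13 mm farther back than shut.
Start: joints at [-1.282, 0.053, 1.613, -0, 1.476, -0.119], TCP at [0.248, -0.574, 0.231] pointing down, gripper open.
Joint ranges: [-3.01, 3.01], [-1.01, 2.22], [0.06, 2.58], [-1.02, 4.17], [0.09, 2.62], [-3.14, 3.14]. Speed limits (rad/s): [2.57, 2.57, 3.14, 3.14, 3.14, 3.14].

INTERFACE

Orientations are given as a unit quaternion [w, x, y, z].
In Python, from plant import manip gives the robot as it stands.
- The arm moves only by the tool carry_out, never from a script. Its argument "moves" is a list of rows, each a list of 7 numbers: the opening, from 0 (shut) to 1 (fully open), then the shift along the tool's x, y, z normalised to -1 to 1, where 1 is 0.4 m, then the turn, a rotation vector about the tool's x, y, z normalised to -1 to 1, where 1 is 0.5 rad. In form: [[grip, dx, dy, dz, rx, ry, rz], ...]. A call has 1 to 8 rows; each row is the pose to reach, as a shift and turn from the pose commanded when the call began, along the tool's axes at that moment; what a row does not reach only later rows make up. A row lasts 1/12 s, in which the tool goes at most 41.7 mm and 7.16 degrees, less where a joint would pass 70% of its speed; a pose out of reach is approached as far as the arm can. A call with a number of a shift or a turn outside -1 to 1 is refused whole. A call with a gripper value outside its range is refused whole. The fingers move at their own pace and stop on an object; the grip force is fixed at half the most. Time passes only in rows, so rows that repeat a pose let the fingers close. It gives the time, the measured TCP pose, the force and the opening at its end, in the units of the state.
- manip.state(): the state, without advancing time (a new reading comes with each control period).
- manip.grab_frame(name): name is "scene" or "top" or "wrist"; returns the picture (420x560x3 uint8, red, green, blue); there is no depth.
- manip.camera_info(name): a dict with "intrinsics" (3x3 intrinsics, pixels), "extrinsics" (4x4, takes a point from world to camera coordinates). Camera axes: x right, y down, z forward; pixel columns grow to the right and rows downward; lengths in m; the calibration is good to about 2 mm. A picture is of the moment at which its call begins: read the wrist's pose just before it. camera_info takes no time and is no camera call; for the wrist camera it gives the pose at the moment of the call.
- manip.job_done(): hands the job in, once; it reports no verdict.
The state is a dict: "time": time; "joint_pos": joint angles; "joint_vel": joint speeds; "joint_efforts": joint torques, N m; "tool_pos": TCP position; "tool_rot": TCP orientation; "contact_force": force on the tool from outside, world axes, zero at the start; "ft_torque": the same for the moment, N m; "gripper_width": opening from 0.0 (shut) to 1.0 (fully open).
Only numpy, scipy, OpenCV 4.12 (cv2) and the standard library are available. Lean on these libraries where they do the work, as an engineer would, in place of code of your own. Each camera call takes 0.05 s, during which the arm holds its last target. There are 200 camera calls.

TASK

The furnace blower stands open on the bench and its fan hub has to go back on the motor shaft: take the bare shaft between the fingers first and turn it until you feel that its flats lie square to the key notch in the housing rim, so that one flat faces the notch. Then pick up the brass hub and slide it down over the shaft with its set-screw pointing at the notch, so that the screw comes onto the flat, without forcing it, until the hub's top is flush with the end of the shaft. Nothing below carries the hub there, so finish while holding it still in the fingers at that height, ready for the screw to be tightened through the notch, and leave the other things on the bench alone.

Things in the scene. Friction and masses are not known exactly. Their poses are not given: they have to be found in the camera images.
- blower: Open blower, fixed: motor on its tail on a 190 mm plywood base, topped by the blue back half of a spiral fan housing, open upward. Origin on the shaft axis at bench level, z up, +x to the key notch. Plate top 102 mm up; on it a 50 mm high, 3 mm thick rim wall 98 to 135 mm from the axis, and an outlet towards +x at y -75 to -135 mm, out to x 118 mm. Only the shaft stands up inside.
- key_notch (a point): Middle of the key notch, a 27 mm wide gap with yellow edges in the housing rim, 102 mm from the shaft axis, at the height where the set-screw must end (141 mm above the bench).
- shaft_end (a point): Centre of the motor shaft's upper end face, 157 mm above the bench. The steel shaft stands upright, 22 mm in diameter, 55 mm long above the plate, with two opposite flats along its whole length (12 mm across the flats, each 18 mm wide) and a 1 mm chamfered end. The point belongs to the housing: x points to the notch and does not turn with the shaft.
- shaft_grip (a point): Point on the shaft axis 15 mm below its end. The shaft turns endlessly under 0.06 N m of drag and stays put when left. Its angle is not given: see or feel it; at the start no flat faces within 0.9 rad of the notch. Fingers closed firmly read 11 to 12 mm when they lie on the flats, over 14 mm elsewhere (16 to 20); a squeeze begun within 0.35 rad of the flats pulls them square. Axes as the blower's.
- hub_centre (a point): Centre of the loose brass fan hub: upright plain cylinder, 44 mm diameter, 32 mm high, 24 mm bore right through, about 0.22 kg, on the bench. Its +x axis points along the set-screw, above which a red mark lies on the top face. The screw's 6 mm thick tip stands into the bore to 7 mm from the axis, so the hub passes down the shaft only with the tip over a flat (6 mm from the axis).
- set_screw (a point): Outer end of the hub's black set-screw, 26 mm from the hub's axis, half-way up the hub; it stands 4 mm out of the hub's side.
- fan_wheel: Bystander: grey squirrel-cage fan wheel, 144 mm diameter, 56 mm high, lying flat; origin at the centre of its underside.
- hex_key: Bystander: dark L-shaped hex key, 95 by 30 mm, 6 mm thick, lying flat; origin at the middle of its long leg, on the bench.
- frit_jar: Bystander: amber glass jar with a steel cap, 64 mm diameter, 85 mm high; origin at the centre of its underside.
- optic_mould: Bystander: open aluminium optic mould, 110 mm diameter at the rim, 110 mm high; origin at the centre of its underside.
Mind the look-alikes: they are no part of the job. Several things look just like the part that bears hub_centre: the one meant starts farthest to the robot's right.

How it is judged:
On the way, in this order (a step that is already met when the one before it is completed fails the run):
1. the fingers have gripped the bare shaft, before the hub is moved (contact force between the fingers and blower above 4 N and horizontal distance between the grasp point and shaft_end below 0.015 m and z of the grasp point in the frame of shaft_end between -0.05 and 0.02 m and distance of hub_centre from where it was at the start of the episode below 0.02 m), for 0.2 s.
2. the hub is lifted from the bench in the fingers (contact force between the fingers and hub above 2 N and height (world z) of hub_centre above 0.05 m), for 0.2 s.
At the end, for the whole second after the job is handed in: The hub is on the shaft (axes within 4 mm), its top flush with the shaft end within 4 mm, upright within 7 degrees, its set-screw pointing at the key notch within 20 degrees (so low only with the screw on a flat), still, not jammed (under 20 N on the blower), and gripped with over 2 N (horizontal distance between hub_centre and shaft_end below 0.004 m and z of hub_centre in the frame of shaft_end between -0.02 and -0.012 m and angle between hub_centre's own z axis and vertical below 0.12 rad and x of set_screw in the frame of blower above 0.015 m and y of set_screw in the frame of blower between -0.009 and 0.009 m and contact force between the fingers and hub above 2 N and linear speed of hub below 0.02 m/s and contact force between hub and blower below 20 N); the arm keeps its last pose, push and grip.
It fails at once if a bystander is pushed more than 30 mm or knocked over (distance of any of fan_wheel, hex_key, frit_jar, optic_mould from where it was at the start of the episode above 0.03 m or angle between any of frit_jar, optic_mould's own z axis and vertical above 0.5 rad).
It fails at once if the hub is forced onto the blower with over 35 N (contact force between hub and blower above 35 N).
It also fails if it takes over 72 s, if anything falls off the work surface, if the arm or the gripper's body presses on something with over 40 N, if the wrist force passes 120 N, or if a joint passes its speed limit or range.

## Working session

There is one attempt and no reset: what is moved stays moved. The work goes in short steps, Python scripts to look and compute and a tool call to move; the robot and the scene stay as the last step left them, time stands still between calls to the robot, and variables do not carry over. Pictures are saved under pics/ and viewed, on a budget of 10 in all, crops included, one or two more only if the job needs it, and the job is handed in when it is done.

Besides the shell and the picture viewer there is one more tool, called after "Call:" by a JSON object that holds its "name" and its "arguments". carry_out: Moves the arm, as the interface text tells. Scaled input: -1 to 1 covers 0.4 m each way for a shift and 0.5 rad each way for a turn. Its arguments: {"type":"object","properties":{"moves":{"type":"array"}},"required":["moves"]}

```bash
mkdir -p pics; ls
cat > h.py <<'E'
from plant import manip
import numpy as np, cv2
def save(n,f,crop=None,scale=1):
    im=manip.grab_frame(n)[:,:,::-1]
    if crop: r0,r1,c0,c1=crop; im=im[r0:r1,c0:c1]
    if scale!=1: im=cv2.resize(im,None,fx=scale,fy=scale,interpolation=cv2.INTER_CUBIC)
    cv2.imwrite('pics/'+f,im)
def back(info,u,v,z):
    K=np.array(info["intrinsics"]);E=np.array(info["extrinsics"]);R,t=E[:3,:3],E[:3,3]
    c=-R.T@t; d=R.T@np.linalg.solve(K,[u,v,1.]); return c+d*(z-c[2])/d[2]
def proj(info,p):
    K=np.array(info["intrinsics"]);E=np.array(info["extrinsics"])
    q=K@(E[:3,:3]@np.array(p)+E[:3,3]); return q[:2]/q[2]
E
python3 - <<'E'
from h import *
save('top','top0.png');save('scene','scene0.png')
for n in('top','scene'):
    i=manip.camera_info(n);print(n,np.round(i['intrinsics'],1).tolist(),np.round(i['extrinsics'],3).tolist())
print(manip.state())
E
```

```text
pics
top [[491.0, 0.0, 280.9], [0.0, 491.0, 200.6], [0.0, 0.0, 1.0]] [[0.009, -1.0, 0.022, -0.071], [-0.982, -0.013, -0.188, 0.603], [0.189, -0.02, -0.982, 1.557], [0.0, 0.0, 0.0, 1.0]]
scene [[395.0, 0.0, 284.3], [0.0, 395.0, 203.9], [0.0, 0.0, 1.0]] [[0.742, 0.67, 0.005, -0.428], [0.482, -0.528, -0.699, -0.222], [-0.466, 0.522, -0.715, 1.481], [0.0, 0.0, 0.0, 1.0]]
{'time': 0.1, 'joint_pos': array([-1.28199260e+00,  5.33069250e-02,  1.61414955e+00,  2.67835436e-06,
        1.47600428e+00, -1.19038189e-01]), 'joint_vel': array([-1.10078488e-03,  3.76889620e-05, -3.26204839e-03,  7.12622970e-04,
        6.48070453e-04,  1.08151570e-04]), 'joint_efforts': array([ 5.90882591e-04, -3.94904029e+01, -3.71364605e+01, -7.51872471e-05,
        3.95268420e-03, -9.45585583e-06]), 'tool_pos': array([ 0.24771132, -0.57320369,  0.23018025]), 'tool_rot': array([-9.30800066e-04,  9.79279671e-01,  2.02510379e-01, -7.78613264e-05]), 'contact_force': array([ 0.17198546, -0.17290993,  0.19571065]), 'ft_torque': array([ 0.01176256, -0.00682341,  0.02230185]), 'gripper_width': 1.0009937569700804}
```

View pics/top0.png

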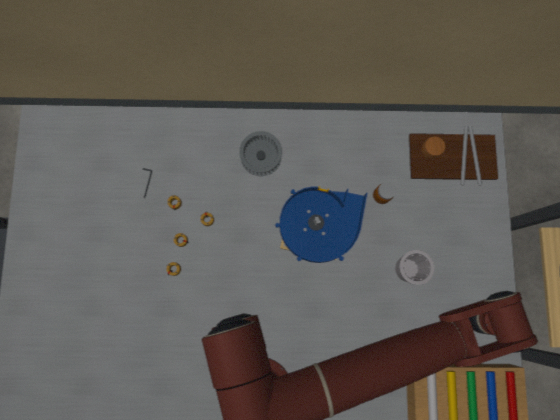

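The top view shows four brass rings at about (174,202), (207,219), (181,240) and (174,269). Image right is −y, the robot's right, so the candidate is (207,219). The blower shaft is at about (317,222), with yellow notch edges near (325,189). I'll check the scene view for anything hidden behind the arm and take a close crop.

Run:
```python
from h import *
a=manip.grab_frame('top')[:,:,::-1]
f=lambda c,s:cv2.resize(c,s,interpolation=cv2.INTER_CUBIC)
# left: hubs 150-230 x 190-280 ; right: blower 265-375 x 175-275
cv2.imwrite('pics/crop.png',np.hstack([f(a[192:282,155:227],(432,540)),f(a[205:240,299:334],(360,360)) if 0 else cv2.copyMakeBorder(f(a[180:240,290:350],(360,360)),0,180,0,0,cv2.BORDER_CONSTANT)]))
```

```text
(no output)
```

View pics/scene0.png

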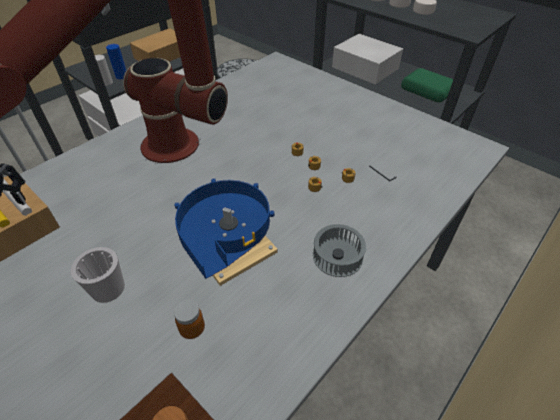

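View pics/crop.png

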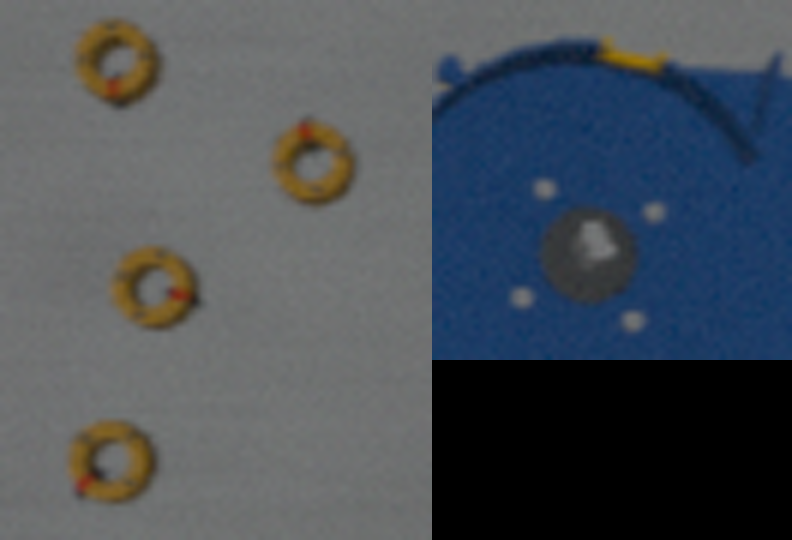

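The crop confirms the choice: the rightmost hub is at top px (207.5,219.2), with its red mark at (206.2,213.7). The shaft top shows at about (317,221) and the notch at (323,190). The scene view shows no fifth hub. Next I'll compute positions.

Run:
```python
from h import *
i=manip.camera_info('top')
p=lambda u,v,z:np.round(back(i,u,v,z),4)
print('hub',p(207.5,219.2,.032),'mark',p(206.2,213.7,.032))
print('shaft',p(290+165/6,180+240/6,.157),'notch lo',p(290+200/6,180+60/6,.12),'hi',p(290+200/6,180+55/6,.15),'plate centre',p(290+157/6,180+255/6,.102))
print('jar',p(383,194,.05),'fan',p(261,154,.05),'mould',p(416,266,.1))
w=manip.camera_info('wrist');E=np.array(w['extrinsics']);c=-E[:3,:3].T@E[:3,3]
s=manip.state();from scipy.spatial.transform import Rotation as R
r=R.from_quat(np.roll(s['tool_rot'],-1)).as_matrix()
print('cam in tool',r.T@(c-s['tool_pos']),'\n',(E[:3,:3]@r).round(3),w['intrinsics'],'\n',r.round(3))
```

```text
hub [0.5429 0.1773 0.032 ] mark [0.5613 0.1823 0.032 ]
shaft [ 0.5257 -0.1751  0.157 ] notch lo [ 0.628  -0.1978  0.12  ] hi [ 0.6242 -0.1945  0.15  ] plate centre [ 0.526  -0.1762  0.102 ]
jar [ 0.6322 -0.4045  0.05  ] fan [0.7641 0.0038 0.05  ] mould [ 0.3922 -0.4899  0.1   ]
cam in tool [ 0.08290686 -0.001356   -0.14142914] 
 [[ 0.001  1.    -0.   ]
 [-0.946  0.    -0.324]
 [-0.324  0.     0.946]] [[326.50278775   0.         283.28809114]
 [  0.         326.50278775 206.89668527]
 [  0.           0.           1.        ]] 
 [[ 0.918  0.397 -0.   ]
 [ 0.397 -0.918  0.002]
 [ 0.    -0.002 -1.   ]]
```

Call:
{"name": "carry_out", "arguments": {"moves": [[1,0.9,-0.58,-0.15,0,0,0],[1,0.9,-0.58,-0.15,0,0,0],[1,0.9,-0.58,-0.15,0,0,0],[1,0.9,-0.58,-0.15,0,0,0],[1,0.9,-0.58,-0.15,0,0,0],[1,0.9,-0.58,-0.15,0,0,0],[1,0.9,-0.58,-0.15,0,0,0],[1,0.9,-0.58,-0.15,0,0,0]]}}

```text
time: 0.82
tool_pos: [0.4322, -0.2976, 0.2776]
tool_rot: [-0.0, 0.979, 0.202, 0.0]
contact_force: [0.9, -0.9, -0.5]
gripper_width: 0.998
```

Call:
{"name": "carry_out", "arguments": {"moves": [[1,0.29,-0.13,0,0,0,0],[1,0.29,-0.13,0,0,0,0],[1,0.29,-0.13,0,0,0,0],[1,0.29,-0.13,0,0,0,0],[1,0.29,-0.13,0,0,0,0],[1,0.29,-0.13,0,0,0,0],[1,0.29,-0.13,0,0,0,0],[1,0.29,-0.13,0,0,0,0]]}}

```text
time: 1.48
tool_pos: [0.5168, -0.2069, 0.2774]
tool_rot: [-0.0, 0.98, 0.201, -0.0]
contact_force: [-0.3, -0.0, 0.4]
gripper_width: 1.0
```

Run:
```python
from h import *
i=manip.camera_info('wrist');save('wrist','w1.png')
import pickle;pickle.dump(i,open('w1.pkl','wb'))
s=manip.state();print(s['time'],s['tool_pos'],s['tool_rot'],s['joint_pos'],proj(i,[.526,-.176,.157]))
```

```text
1.5333 [ 0.51681611 -0.20694351  0.277507  ] [ 3.09424598e-05  9.79507703e-01  2.01406691e-01 -6.81329848e-05] [-5.14480559e-01 -1.33714242e-01  1.71745533e+00 -1.36219921e-04
  1.55791357e+00  6.50729867e-01] [254.71321583 175.30266771]
```

View pics/w1.png

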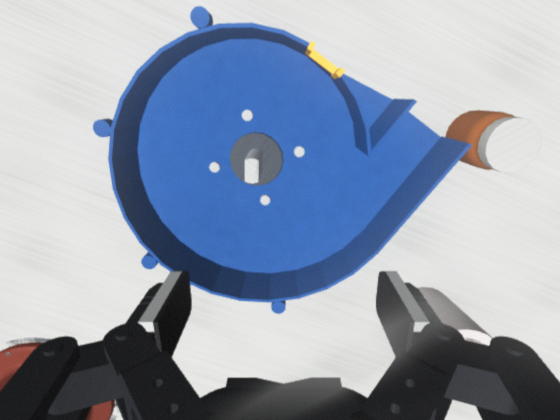

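The wrist view shows the blower, with the yellow notch edges at about (311,48) and (339,74) and the shaft at about (252,165). I'll enlarge the shaft to see its flats.

Run:
```python
from h import *
a=cv2.imread('pics/w1.png')
f=lambda r0,c0:cv2.resize(a[r0:r0+50,c0:c0+50],(400,400),interpolation=cv2.INTER_CUBIC)
cv2.imwrite('pics/w1c.png',np.hstack([f(140,230),f(35,300)]))
```

```text
(no output)
```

View pics/w1c.png

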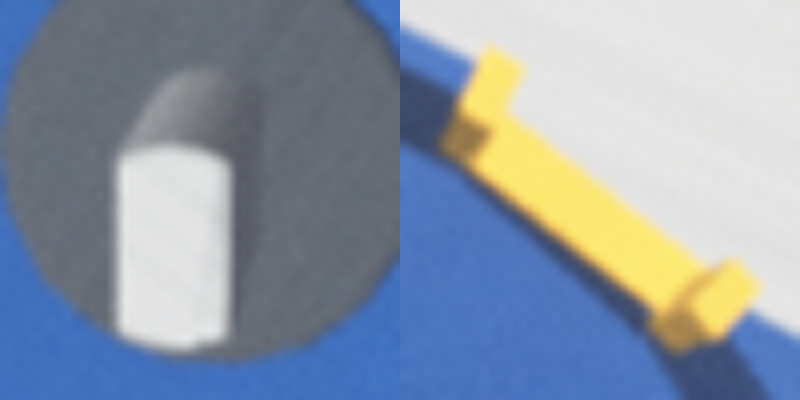

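Run:
```python
from h import *
import pickle
i=pickle.load(open('w1.pkl','rb'))
S=back(i,251.6,171,.157);print('shaft',S)
for z in(.15,.154,.158):
    L=back(i,311.9,45,z);Rr=back(i,341.25,71.9,z);m=(L+Rr)/2;d=m-S
    print(z,L,Rr,np.hypot(*(L-Rr)[:2]),np.hypot(*d[:2]),np.arctan2(d[1],d[0]), np.arctan2(*(L-Rr)[:2])*-1)
# screws on plate: 4 heads z~.104
P=[back(i,u,v,.103) for u,v in((247,115),(299,152),(265,200),(214,167))];print('plate centre',np.mean(P,0))
```

```text
shaft [ 0.52833873 -0.17233663  0.157     ]
0.15 [ 0.63325334 -0.17855751  0.15      ] [ 0.62528076 -0.20691628  0.15      ] 0.029458140193943688 0.10296939639949972 -0.1994392893296975 -0.27405896493401216
0.154 [ 0.63264649 -0.17847381  0.154     ] [ 0.62479253 -0.20641061  0.154     ] 0.0290198117090726 0.10237448535031914 -0.1976774796272598 -0.2740589649340158
0.158 [ 0.63203963 -0.17839011  0.158     ] [ 0.62430431 -0.20590494  0.158     ] 0.02858148322420142 0.10177989578299279 -0.1958950796509026 -0.27405896493401233
plate centre [ 0.52760226 -0.17219751  0.103     ]
```

The wrist fix gives the shaft at (0.528,-0.172), the notch distance 102 mm (matching the description) and the notch direction −0.20 rad. The flats already face along the finger closing axis at the current yaw. So I'll descend, grip, then turn +0.97 rad in yaw, which is −z in the tool frame.

Call:
{"name": "carry_out", "arguments": {"moves": [[1,0.06,-0.068,0.0,0,0,0],[1,0.06,-0.068,0.1,0,0,0],[1,0.06,-0.068,0.2,0,0,0],[1,0.06,-0.068,0.27,0,0,0],[1,0.06,-0.068,0.33,0,0,0],[1,0.06,-0.068,0.38,0,0,0],[1,0.06,-0.068,0.38,0,0,0],[1,0.06,-0.068,0.38,0,0,0]]}}

```text
time: 2.2
tool_pos: [0.5277, -0.1717, 0.1246]
tool_rot: [-0.001, 0.979, 0.202, -0.001]
contact_force: [1.5, -0.9, 0.9]
gripper_width: 1.003
```

Call:
{"name": "carry_out", "arguments": {"moves": [[0,0,0,0,0,0,0],[0,0,0,0,0,0,0],[0,0,0,0,0,0,0],[0,0,0,0,0,0,0],[0,0,0,0,0,0,0],[0,0,0,0,0,0,0],[0,0,0,0,0,0,0],[0,0,0,0,0,0,0]]}}

```text
time: 2.87
tool_pos: [0.5298, -0.1726, 0.1265]
tool_rot: [0.002, 0.979, 0.203, 0.001]
contact_force: [2.3, -4.8, -0.3]
gripper_width: 0.129
```

Call:
{"name": "carry_out", "arguments": {"moves": [[0,0,0,0,0,0,0],[0,0,0,0,0,0,0],[0,0,0,0,0,0,0],[0,0,0,0,0,0,0],[0,0,0,0,0,0,0],[0,0,0,0,0,0,0]]}}

```text
time: 3.37
tool_pos: [0.5298, -0.1726, 0.1265]
tool_rot: [0.002, 0.979, 0.202, 0.001]
contact_force: [2.7, -5.2, 0.3]
gripper_width: 0.128
```

Width is 0.128, or 10.9 mm, so the fingers lie on the flats. Now I turn the shaft.

Call:
{"name": "carry_out", "arguments": {"moves": [[0,0,0,0,0,0,-0.15],[0,0,0,0,0,0,-0.3],[0,0,0,0,0,0,-0.45],[0,0,0,0,0,0,-0.6],[0,0,0,0,0,0,-0.75],[0,0,0,0,0,0,-0.9],[0,0,0,0,0,0,-0.96],[0,0,0,0,0,0,-0.96]]}}

```text
time: 4.03
tool_pos: [0.5296, -0.1723, 0.1265]
tool_rot: [0.002, 0.903, 0.43, 0.0]
contact_force: [2.7, -4.2, 1.2]
gripper_width: 0.126
```

Call:
{"name": "carry_out", "arguments": {"moves": [[0,0,0,0,0,0,-0.15],[0,0,0,0,0,0,-0.3],[0,0,0,0,0,0,-0.45],[0,0,0,0,0,0,-0.6],[0,0,0,0,0,0,-0.75],[0,0,0,0,0,0,-0.9],[0,0,0,0,0,0,-0.97],[0,0,0,0,0,0,-0.97]]}}

```text
time: 4.7
tool_pos: [0.5292, -0.1722, 0.1265]
tool_rot: [0.001, 0.774, 0.634, -0.0]
contact_force: [-0.8, -3.7, 3.6]
gripper_width: 0.128
```

Call:
{"name": "carry_out", "arguments": {"moves": [[0,0,0,0,0,0,0],[0,0,0,0,0,0,0],[0,0,0,0,0,0,0],[0,0,0,0,0,0,0]]}}

```text
time: 5.03
tool_pos: [0.5292, -0.1722, 0.1265]
tool_rot: [0.001, 0.774, 0.633, -0.0]
contact_force: [0.6, -5.9, 4.4]
gripper_width: 0.13
```

Yaw is now 1.372 rad and the flats are still gripped at 11 mm, so a flat faces the notch. Both grips agree on the shaft axis at about (0.529,-0.173). Next I release, rise and go to the hub.

Call:
{"name": "carry_out", "arguments": {"moves": [[1,0,0,0,0,0,0],[1,0,0,0,0,0,0],[1,0,0,0,0,0,0],[1,0,0,0,0,0,0],[1,0,0,0,0,0,0],[1,0,0,0,0,0,0],[1,0,0,0,0,0,0],[1,0,0,0,0,0,0]]}}

```text
time: 5.7
tool_pos: [0.5288, -0.1712, 0.1255]
tool_rot: [-0.0, 0.774, 0.634, 0.0]
contact_force: [0.4, 0.2, -0.4]
gripper_width: 1.0
```

Call:
{"name": "carry_out", "arguments": {"moves": [[1,0,0,-0.1,0,0,0],[1,0,0,-0.2,0,0,0],[1,0,0,-0.3,0,0,0],[1,0.1,-0.02,-0.35,0,0,0.2],[1,0.2,-0.03,-0.35,0,0,0.4],[1,0.3,-0.05,-0.35,0,0,0.6],[1,0.4,-0.06,-0.35,0,0,0.8],[1,0.4,-0.06,-0.35,0,0,0.8]]}}

```text
time: 6.37
tool_pos: [0.5367, -0.0038, 0.2661]
tool_rot: [-0.001, 0.883, 0.469, 0.001]
contact_force: [-0.1, -0.3, 0.0]
gripper_width: 1.0
```

```bash
cat >> h.py <<'E'
from scipy.spatial.transform import Rotation as Ro
def delta(target,a_t):
    s=manip.state();r=Ro.from_quat(np.roll(s['tool_rot'],-1)).as_matrix()
    a=np.arctan2(r[1,0],r[0,0]);d=(np.array(target)-s['tool_pos'])
    ca,sa=np.cos(a),np.sin(a);D=np.array([[ca,sa,0],[sa,-ca,0],[0,0,-1]])
    print('t',s['time'],'pos',s['tool_pos'],'a',a,'j',s['joint_pos'].round(2),'norm shift',(D@d/.4).round(4),'rz',(a-a_t)/.5)
E
python3 -c "
from h import *
delta([.543,.177,.2],.265)"
```

```text
t 6.3667 pos [ 0.53671872 -0.00377006  0.26606097] a 0.9763753310172619 j [-0.15 -0.18  1.78  0.    1.54  0.45] norm shift [ 0.3832 -0.2401  0.1652] rz 1.4227506620345238
```

Call:
{"name": "carry_out", "arguments": {"moves": [[1,0.1,-0.06,0.02,0,0,0.2],[1,0.18,-0.11,0.05,0,0,0.4],[1,0.26,-0.16,0.1,0,0,0.6],[1,0.33,-0.21,0.14,0,0,0.8],[1,0.383,-0.24,0.165,0,0,1],[1,0.383,-0.24,0.165,0,0,1],[1,0.383,-0.24,0.165,0,0,1],[1,0.383,-0.24,0.165,0,0,1]]}}

```text
time: 7.03
tool_pos: [0.5439, 0.1704, 0.1999]
tool_rot: [0.0, 0.972, 0.235, 0.0]
contact_force: [0.5, 0.3, 0.8]
gripper_width: 0.999
```

Call:
{"name": "carry_out", "arguments": {"moves": [[1,0,0,0,0,0,0.2],[1,0,0,0,0,0,0.4],[1,0,0,0,0,0,0.42],[1,0,0,0,0,0,0.42],[1,0,0,0,0,0,0.42]]}}

```text
time: 7.45
tool_pos: [0.5441, 0.1701, 0.2003]
tool_rot: [0.0, 0.991, 0.132, 0.001]
contact_force: [0.5, -0.6, 0.1]
gripper_width: 1.0
```

```bash
python3 -c "
from h import *
import pickle
i=manip.camera_info('wrist');pickle.dump(i,open('w2.pkl','wb'))
delta([.543,.177,.2],.265)
c=proj(i,[.543,.177,.032]).astype(int);print(c)
r0,c0=max(c[1]-60,0),c[0]-60
print(r0,c0);save('wrist','w2.png',(r0,r0+120,c0,c0+120),5)"
```

```text
t 7.45 pos [0.54409558 0.17010955 0.20025983] a 0.2638222800461143 j [ 0.17 -0.06  1.78 -0.    1.42  1.48] norm shift [ 0.0018 -0.0173  0.0006] rz -0.0023554399077714283
[277 183]
123 217
```

View pics/w2.png

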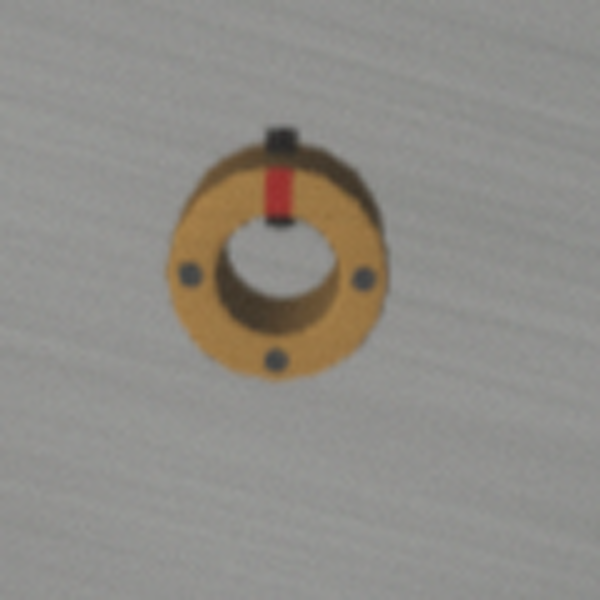

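The hub top's centre is at crop (276.5,275). The red mark is at (280,193) and the screw tip at (282,140), almost exactly along tool +x.

```bash
python3 -c "
from h import *
import pickle
i=pickle.load(open('w2.pkl','rb'))
q=lambda x,y,z=.032:back(i,217+x/5,123+y/5,z)
L,R,m,b,s=q(189,274),q(364,279),q(280,193),q(276,360),q(282,130,.019)
print(L,R,m,b,(L+R)/2,'LR',np.hypot(*(L-R)[:2]),'mb',np.hypot(*(m-b)[:2]))
ext=[q(167,276),q(388,276)];print('diam',np.hypot(*(ext[0]-ext[1])[:2]),(ext[0]+ext[1])/2)
C=(L+R)/2
for d in(m-b,s-C): print('ang',np.arctan2(d[1],d[0]))
d=L-R;print(np.arctan2(-d[0],d[1]), 's',s, np.hypot(*(s-C)[:2]))
delta([C[0],C[1],.06],.265);delta([C[0],C[1],.005],.24)"
```

```text
[0.5431828  0.19979204 0.032     ] [0.55111389 0.16666056 0.032     ] [0.5631947  0.18670008 0.032     ] [0.53070028 0.17907698 0.032     ] [0.54714835 0.1832263  0.032     ] LR 0.0340675352691763 mb 0.03337662132335721
diam 0.0430132120992188 [0.54729386 0.18307174 0.032     ]
ang 0.23043023545126348
ang 0.22836554162186648
0.23496090322937976 s [0.57288488 0.18920798 0.019     ] 0.026422518456821073
t 7.5 pos [0.54397159 0.17029507 0.20005792] a 0.26365927006782863 j [ 0.17 -0.06  1.78 -0.    1.42  1.48] norm shift [ 0.0161 -0.0291  0.3501] rz -0.002681459864342761
t 7.5 pos [0.54397159 0.17029507 0.20005792] a 0.26365927006782863 j [ 0.17 -0.06  1.78 -0.    1.42  1.48] norm shift [ 0.0161 -0.0291  0.4876] rz 0.04731854013565728
```

Call:
{"name": "carry_out", "arguments": {"moves": [[1,0.016,-0.029,0.0,0,0,0.065],[1,0.016,-0.029,0.1,0,0,0.065],[1,0.016,-0.029,0.2,0,0,0.065],[1,0.016,-0.029,0.3,0,0,0.065],[1,0.016,-0.029,0.38,0,0,0.065],[1,0.016,-0.029,0.44,0,0,0.065],[1,0.016,-0.029,0.485,0,0,0.065],[1,0.016,-0.029,0.485,0,0,0.065]]}}

```text
time: 8.17
tool_pos: [0.543, 0.1828, 0.0007]
tool_rot: [0.0, 0.993, 0.115, -0.004]
contact_force: [-0.7, 0.2, -0.4]
gripper_width: 1.001
```

Call:
{"name": "carry_out", "arguments": {"moves": [[0,0,0,0,0,0,0],[0,0,0,0,0,0,0],[0,0,0,0,0,0,0],[0,0,0,0,0,0,0],[0,0,0,0,0,0,0],[0,0,0,0,0,0,0],[0,0,0,0,0,0,0],[0,0,0,0,0,0,0]]}}

```text
time: 8.83
tool_pos: [0.549, 0.1841, 0.0083]
tool_rot: [-0.0, 0.993, 0.115, 0.002]
contact_force: [-0.6, -0.9, 7.3]
gripper_width: 0.491
```

```bash
python3 -c "
from h import *
delta([.547,.183,.005],.231)"
```

```text
t 8.8333 pos [0.54896659 0.18414973 0.00827175] a 0.23048828359934792 j [ 0.2   0.18  1.87 -0.    1.08  1.54] norm shift [-0.0054  0.0017  0.0082] rz -0.0010234328013041805
```

Call:
{"name": "carry_out", "arguments": {"moves": [[0,0,0,0,0,0,0],[0,0,0,0,0,0,0],[0,0,0,0,0,0,0],[0,0,0,-0.03,0,0,0],[0,0,0,-0.08,0,0,0],[0,0,0,-0.15,0,0,0],[0,0,0,-0.2,0,0,0],[0,0,0,-0.2,0,0,0]]}}

```text
time: 9.5
tool_pos: [0.55, 0.1846, 0.0913]
tool_rot: [-0.0, 0.993, 0.115, 0.005]
contact_force: [1.7, 0.4, -1.7]
gripper_width: 0.491
```

Call:
{"name": "carry_out", "arguments": {"moves": [[0,0,0,-0.1,0,0,0.1],[0,0,0,-0.2,0,0,0.2],[0,0,0,-0.3,0,0,0.3],[0,0,0,-0.4,0,0,0.4],[0,0,0,-0.45,0,0,0.5],[0,0,0,-0.45,0,0,0.6],[0,0,0,-0.45,0,0,0.6],[0,0,0,-0.45,0,0,0.6]]}}

```text
time: 10.17
tool_pos: [0.5459, 0.1837, 0.2637]
tool_rot: [0.0, 0.999, -0.034, -0.001]
contact_force: [-0.7, 0.3, -3.3]
gripper_width: 0.485
```

```bash
python3 -c "
from h import *
delta([.529,-.173,.265],-.2)
import pickle
i=manip.camera_info('wrist');pickle.dump(i,open('w3.pkl','wb'));save('wrist','w3.png')"
```

```text
t 10.1667 pos [0.54593842 0.18367862 0.26373226] a -0.06838042644342461 j [ 0.2  -0.08  1.69  0.    1.53  1.83] norm shift [ 0.0187  0.8925 -0.0032] rz 0.2632391471131508
```

View pics/w3.png

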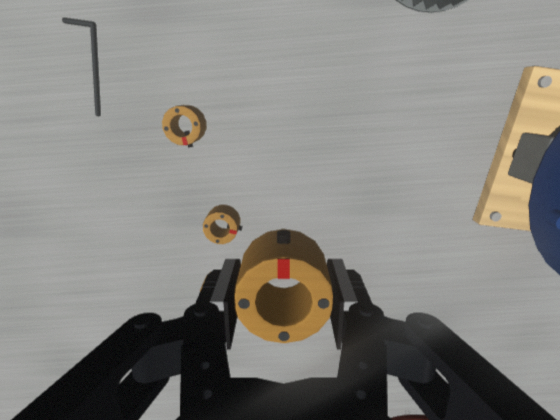

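The hub is held by the pads with its mark at (283,268) straight ahead, and the top's dots are at (243,303), (323,303) and (284,336). I'll work out the hub's offset in the tool frame.

```bash
python3 -c "
from h import *
import pickle
i=pickle.load(open('w3.pkl','rb'));a=cv2.imread('pics/w3.png').astype(float)
def cen(u,v,w=9):
    p=a[v-w:v+w+1,u-w:u+w+1,2];W=np.clip(np.median(p)-20-p,0,None);Y,X=np.mgrid[-w:w+1,-w:w+1]
    return u+(W*X).sum()/W.sum(),v+(W*Y).sum()/W.sum()
D=[cen(243,303,6),cen(323,303,6),cen(284,336,6)];print(D)
s=manip.state();T=s['tool_pos'];r=Ro.from_quat(np.roll(s['tool_rot'],-1)).as_matrix()
for z in(.02,.0237,.027):
    P=[back(i,*d,T[2]+z) for d in D];C=(P[0]+P[1])/2;m=back(i,283.5,268,T[2]+z)
    d=m-P[2];print(z,'LR',np.hypot(*(P[0]-P[1])[:2]),'C tool',(r.T@(C-T)).round(4),'C-b',np.hypot(*(C-P[2])[:2]),'ang rel',np.arctan2(*(r.T@d)[[1,0]]), np.arctan2(*(r.T@(P[1]-P[0]))[[0,1]]))
"
```

```text
[(np.float64(243.52777777777777), np.float64(303.246996996997)), (np.float64(322.99172794117646), np.float64(302.83180147058823)), (np.float64(283.44323252354985), np.float64(335.6732771442737))]
0.02 LR 0.03494354670730785 C tool [-0.0039 -0.001  -0.02  ] C-b 0.01757447327861063 ang rel -0.00011612214896354969 0.006305209088081551
0.0237 LR 0.03388307291672324 C tool [-0.0013 -0.001  -0.0237] C-b 0.017041119625319512 ang rel -0.00011612214896286667 0.0063052090880803685
0.027 LR 0.032937244941337 C tool [ 0.0011 -0.001  -0.027 ] C-b 0.016565425826438013 ang rel -0.00011612214896308664 0.0063052090880821405
```

Hub in the tool frame: about −1.2 mm in x and 0 in y, with its top 23.7 mm above the TCP and the screw along tool +x. So the placing TCP is (0.5302,−0.1732) at yaw −0.20. The hub bottom meets the shaft end at TCP z 0.165, and the final TCP z is about 0.133.

Call:
{"name": "carry_out", "arguments": {"moves": [[0,0,0.08,0,0,0,0.05],[0,0.01,0.18,0,0,0,0.1],[0,0.01,0.28,0,0,0,0.15],[0,0.02,0.38,0,0,0,0.2],[0,0.02,0.48,0,0,0,0.26],[0,0.02,0.58,0,0,0,0.26],[0,0.02,0.68,0,0,0,0.26],[0,0.02,0.78,0,0,0,0.26]]}}

```text
time: 10.88
tool_pos: [0.5316, -0.1294, 0.263]
tool_rot: [-0.001, 0.995, -0.099, -0.002]
contact_force: [1.3, -0.5, -2.2]
gripper_width: 0.491
```

Call:
{"name": "carry_out", "arguments": {"moves": [[0,0,0,0,0,0,0],[0,0,0,0,0,0,0],[0,0,0,0,0,0,0],[0,0,0,0,0,0,0],[0,0,0,0,0,0,0]]}}

```text
time: 11.3
tool_pos: [0.533, -0.1266, 0.2649]
tool_rot: [-0.0, 0.995, -0.099, -0.0]
contact_force: [1.2, 0.1, -1.3]
gripper_width: 0.491
```

```bash
python3 -c "
from h import *
delta([.5302,-.1732,.185],-.2)"
```

```text
t 11.3 pos [ 0.53300594 -0.12660436  0.26489766] a -0.19749525821895456 j [-0.37 -0.15  1.75  0.    1.54  1.4 ] norm shift [0.016  0.1156 0.1997] rz 0.005009483562090911
```

Call:
{"name": "carry_out", "arguments": {"moves": [[0,0.016,0.07,0,0,0,0],[0,0.016,0.115,0,0,0,0],[0,0.016,0.115,0.06,0,0,0],[0,0.016,0.115,0.12,0,0,0],[0,0.016,0.115,0.17,0,0,0],[0,0.016,0.115,0.2,0,0,0],[0,0.016,0.115,0.2,0,0,0],[0,0.016,0.115,0.2,0,0,0]]}}

```text
time: 11.97
tool_pos: [0.5302, -0.1735, 0.1853]
tool_rot: [-0.0, 0.995, -0.099, -0.0]
contact_force: [-0.7, 1.1, -2.3]
gripper_width: 0.484
```

```bash
python3 -c "
from h import *
delta([.5302,-.1732,.1333],-.2);print(manip.state()['contact_force'])
save('scene','s2.png',(180,260,170,290),6)"
```

```text
t 11.9667 pos [ 0.5301844  -0.17348237  0.18527497] a -0.198331463397748 j [-0.45 -0.07  1.82  0.    1.4   1.32] norm shift [-1.000e-04 -7.000e-04  1.299e-01] rz 0.0033370732045040485
[-0.73859269  1.06007336 -2.26698719]
```

View pics/s2.png

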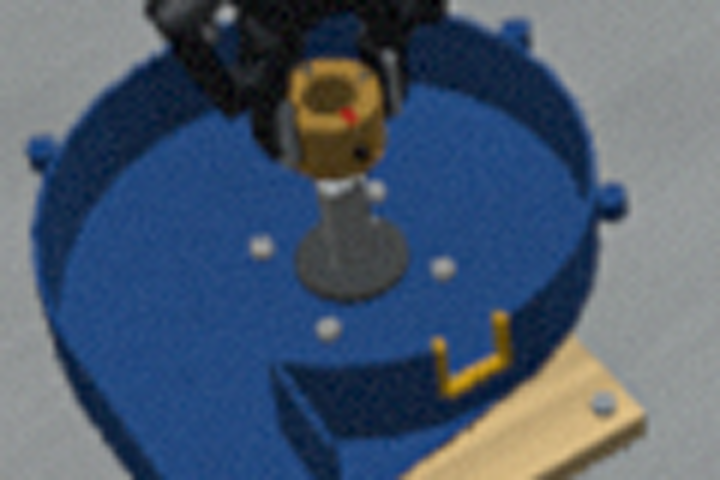

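The hub hangs centred above the shaft, with its mark and screw facing the yellow notch. I'll go down gently, watching the force.

Call:
{"name": "carry_out", "arguments": {"moves": [[0,0,0,0.015,0,0,0],[0,0,0,0.03,0,0,0],[0,0,0,0.04,0,0,0],[0,0,0,0.045,0,0,0],[0,0,0,0.05,0,0,0],[0,0,0,0.055,0,0,0],[0,0,0,0.055,0,0,0],[0,0,0,0.055,0,0,0]]}}

```text
time: 12.68
tool_pos: [0.5302, -0.1744, 0.1635]
tool_rot: [-0.0, 0.995, -0.1, -0.0]
contact_force: [0.9, -0.5, -3.1]
gripper_width: 0.487
```

Call:
{"name": "carry_out", "arguments": {"moves": [[0,0,0,0.003,0,0,0],[0,0,0,0.006,0,0,0],[0,0,0,0.009,0,0,0],[0,0,0,0.012,0,0,0],[0,0,0,0.012,0,0,0],[0,0,0,0.012,0,0,0]]}}

```text
time: 13.18
tool_pos: [0.5301, -0.1742, 0.1584]
tool_rot: [-0.0, 0.995, -0.1, -0.0]
contact_force: [0.1, 1.5, -3.2]
gripper_width: 0.49
```

Call:
{"name": "carry_out", "arguments": {"moves": [[0,0,0,0.003,0,0,0],[0,0,0,0.006,0,0,0],[0,0,0,0.009,0,0,0],[0,0,0,0.012,0,0,0],[0,0,0,0.015,0,0,0],[0,0,0,0.017,0,0,0],[0,0,0,0.017,0,0,0],[0,0,0,0.017,0,0,0]]}}

```text
time: 13.85
tool_pos: [0.5301, -0.1742, 0.1517]
tool_rot: [-0.0, 0.995, -0.1, -0.0]
contact_force: [-0.1, 1.0, -2.7]
gripper_width: 0.485
```

Call:
{"name": "carry_out", "arguments": {"moves": [[0,0,0,0.003,0,0,0],[0,0,0,0.006,0,0,0],[0,0,0,0.006,0,0,0],[0,0,0,0.006,0,0,0]]}}

```text
time: 14.18
tool_pos: [0.5302, -0.1742, 0.1494]
tool_rot: [-0.0, 0.995, -0.1, -0.0]
contact_force: [0.5, 2.3, -1.7]
gripper_width: 0.486
```

No resistance as the screw tip passes the shaft end, so it's on the flat. I'll continue to flush.

Call:
{"name": "carry_out", "arguments": {"moves": [[0,0,0,0.004,0,0,0],[0,0,0,0.008,0,0,0],[0,0,0,0.012,0,0,0],[0,0,0,0.016,0,0,0],[0,0,0,0.02,0,0,0],[0,0,0,0.02,0,0,0]]}}

```text
time: 14.68
tool_pos: [0.5301, -0.1743, 0.141]
tool_rot: [-0.0, 0.995, -0.1, -0.0]
contact_force: [-0.7, 3.8, -2.6]
gripper_width: 0.492
```

Call:
{"name": "carry_out", "arguments": {"moves": [[0,0,0,0.004,0,0,0],[0,0,0,0.008,0,0,0],[0,0,0,0.012,0,0,0],[0,0,0,0.016,0,0,0],[0,0,0,0.019,0,0,0],[0,0,0,0.019,0,0,0],[0,0,0,0.019,0,0,0],[0,0,0,0.019,0,0,0]]}}

```text
time: 15.35
tool_pos: [0.5301, -0.1742, 0.1335]
tool_rot: [-0.0, 0.995, -0.1, -0.0]
contact_force: [0.4, 4.5, -1.5]
gripper_width: 0.493
```

```bash
python3 -c "
from h import *
import pickle
i=manip.camera_info('wrist');pickle.dump(i,open('w4.pkl','wb'))
s=manip.state();print(s['tool_pos'],s['contact_force'],s['ft_torque'])
save('wrist','w4.png',(220,350,205,365),5)"
```

```text
[ 0.53008744 -0.17421284  0.13353726] [ 0.40516556  4.465365   -1.54988361] [ 0.65187326 -0.06378219 -0.01118079]
```

View pics/w4.png

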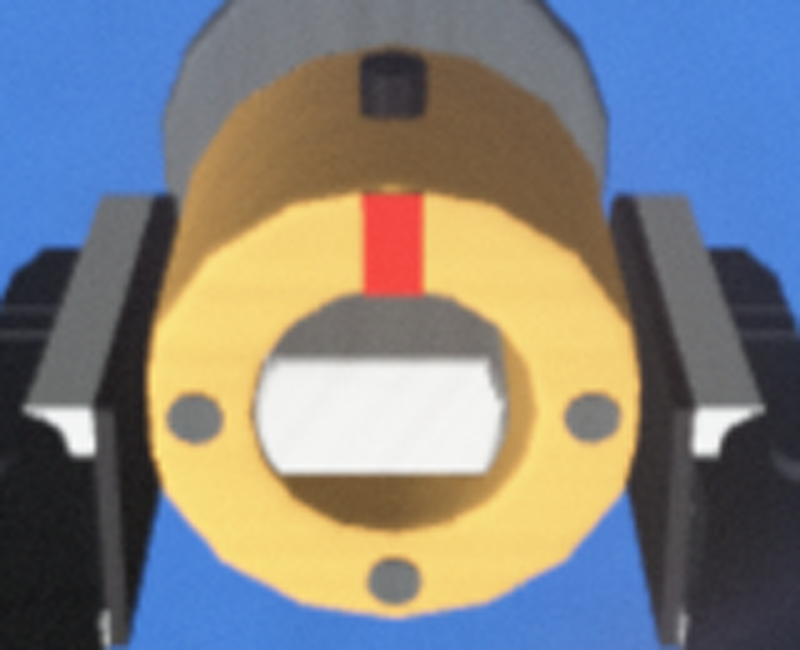

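The final view shows the shaft end inside the bore with its flat parallel to the mark side. The end face centre (382,416) is level with the hub's side dots (195,418) and (592,417), consistent with flush. The shaft touches the bore's left side with about 4.5 N, so I'll ease the hub 1 mm toward tool −y.

Call:
{"name": "carry_out", "arguments": {"moves": [[0,0,-0.0015,0.0005,0,0,0],[0,0,-0.003,0.0005,0,0,0],[0,0,-0.003,0.0005,0,0,0],[0,0,-0.003,0.0005,0,0,0],[0,0,-0.003,0.0005,0,0,0],[0,0,-0.003,0.0005,0,0,0]]}}

```text
time: 15.9
tool_pos: [0.5305, -0.1735, 0.1339]
tool_rot: [0.0, 0.995, -0.1, 0.0]
contact_force: [0.3, -0.3, -2.2]
gripper_width: 0.492
```

```bash
python3 -c "
from h import *
s=manip.state();print(s['time'],s['tool_pos'],s['tool_rot'],s['contact_force'],s['gripper_width'],abs(s['joint_vel']).max())
f=s['contact_force']
if abs(f[0])<6 and abs(f[1])<6 and abs(f[2])<8 and abs(s['tool_pos'][2]-.1333)<.0015: manip.job_done();print('done')"
```

```text
15.9 [ 0.53050939 -0.17351519  0.13388715] [ 3.12892752e-04  9.95012223e-01 -9.97524393e-02  1.70310466e-04] [ 0.28807588 -0.33936709 -2.23300877] 0.49166260600510264 0.0026580113161169643
the job is handed in; nothing more can be done
done
```

The hub is on the shaft with its set-screw facing the key notch, held still in the fingers at the flush height. I handed the job in at 15.9 s; no verdict is reported.

- **Shaft:** I gripped it on its flats (the fingers read 10.9–11 mm) and turned it about 0.96 rad, so one flat faces the notch at −0.20 rad.
- **Hub:** I picked the rightmost brass hub, gripped across the screw direction, and slid it down without any vertical resistance.
- **Last checks:**
  - The tool was at z 0.1339, which puts the hub's top within about 1 mm of the shaft end.
  - The screw direction was −0.20 rad, and the arm was at rest.
  - A light side rub of about 4.5 N was removed by a 1 mm shift, leaving only the hub's weight of about 2.2 N.
- **Unsure or in disagreement:**
  - The camera and the fingers disagreed by about 1 mm on the shaft position; I used the fingers' value.
  - The fingers read 41–42 mm on the 44 mm hub.
  - I judged flushness from the hub's height in the grip and the wrist view, not by direct measurement, and took no picture after the last 1 mm shift.

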